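# Load the bottle-part dryer and start it with its push-and-turn safety dial

## Task

Dry the washed bottle parts: pull the dryer's drawer out to its stop, lay every steel bottle ring, the pacifier and the bottle cap that are on the counter (some may be missing) on the drawer's floor, and push the drawer fully home. Only then start the dryer: push its spring dial in and turn it clockwise past the safety stop as far as it goes, then let go so that it springs back out. Leave everything else standing where it is.

Things in the scene. Friction and masses are not known exactly. Their poses are not given: they have to be found in the camera images.
- dryer: White low dryer, fixed, 220 mm deep (its x) x 330 wide (y) x 95 high; origin at the centre of its underside, x points from its front to its back, z up; the drawer opens towards its -x. Its flat top carries the dial and an upside-down glass bottle.
- drawer (a joint): Drawer travel in m: 0 fully home, 0.12 at its stop, sliding towards the dryer's -x; it stays where it is left (friction about 1.5 N). It may start a little open, up to 0.03.
- drawer_handle (a point): Middle of the drawer's handle bar: round bar 10 mm thick, 100 mm long along the dryer's y, 42 mm in front of the drawer's front panel, 60 mm above the counter; the space between bar and panel is open from above. Moves with the drawer. The panel is 10 mm thick with its top edge 71 mm above the counter.
- drawer_floor (a point): Centre of the drawer's steel floor (its upper face, 35 mm above the counter), axes as the dryer's; moves with the drawer. The floor spans 185 mm in x (from -92 at the back of the front panel to +92) and 296 mm in y; the side and back walls are 25 mm high above the floor. When the drawer is at its stop, only its front 120 mm (x from -92 to +28 mm) is open from above; the rest is under the dryer's top, whose underside is 48 mm above that floor.
- dial_press (a joint): How far the dial is pushed in, in m: 0 out, 0.008 fully in (about 3 N to start, 10 N fully in); it springs back out when let go.
- dial (a joint): Dial angle in rad, growing clockwise seen from above: starts off at 0 to 0.12; end stop at 1.4 (full on). Stays where left when turned. A safety stop blocks it at about 0.37 while it is out; pushed in by more than 5 mm (push fully) it passes under the stop and is clear of it beyond 0.8.
- dial_grip (a point): On the dial's upright axis, half-way up its grip bar, 123 mm above the counter when out. The bar (46 mm long, 12 wide, 24 high) stands on a round skirt, 60 mm diameter, upper face 12 mm below this point; it lies along this point's x axis (the dryer's x at angle 0) and turns with the dial. A small stop lug is seen 32 to 48 mm from the axis at the dryer's +x, -y corner, up to 8 mm below this point.
- ring1_center (a point): Centre of a stainless bottle ring, 48 mm outer and 38 mm inner diameter, 18 mm high, lying flat at the start on the counter (z along its axis). May be absent.
- ring2_center (a point): Centre of a stainless bottle ring, 48 mm outer and 38 mm inner diameter, 18 mm high, lying flat at the start on the counter (z along its axis). May be absent.
- ring3_center (a point): Centre of a stainless bottle ring, 48 mm outer and 38 mm inner diameter, 18 mm high, lying flat at the start on the counter (z along its axis). May be absent.
- pacifier_center (a point): Pacifier, mid-height point: 43 mm high along its z, standing on its 24 mm button (z -22 to -12 mm), mint shield disc of 42 mm diameter (z -12 to -7), clear teat of 16 to 20 mm diameter above it up to z +21. May be absent.
- cap_center (a point): Centre of a white solid dome cap, 46 mm diameter at its foot, 34 mm near the top, 36 mm high along its z, standing on its foot. May be absent.
- ring1: The bottle ring itself; origin at the centre of its underside.
- ring2: The bottle ring itself; origin at the centre of its underside.
- ring3: The bottle ring itself; origin at the centre of its underside.
- pacifier: The pacifier itself; origin at the centre of its underside.
- cap: The cap itself; origin at the centre of its underside.
- lidded_box: Bystander: closed lidded plastic box, 81 x 116 x 58 mm. Origin at the centre of its underside.
- cup: Bystander: white mug, 72 mm across, 85 mm high. Origin at the centre of its underside.
- soap: Bystander: soap bottle, 60 mm diameter, 170 mm high. Origin at the centre of its underside.
- spoon: Bystander: spoon lying along its x, 150 mm long. Origin at the centre of its underside.
- tin: Bystander: metal tin, 90 mm diameter, 120 mm high. Origin at the centre of its underside.
- bowl: Bystander: white bowl, 110 mm across, 50 mm high. Origin at the centre of its underside.
- glass_bottle: Bystander: glass baby bottle upside down on the dryer's top, 62 mm diameter, 142 mm high, standing on its 48 mm wide mouth. Origin at the centre of its underside.
There are look-alikes about, which are no part of the job. What is shaped like the pacifier but purple is not meant. What is shaped like the cap but purple is not meant.

How it is judged:
On the way, in this order (a step that is already met when the one before it is completed fails the run):
1. the drawer is pulled out to its stop (value of joint drawer above 0.112 m), for 0.2 s.
2. all rings, the pacifier and the cap that are present lie inside the open drawer, let go (value of joint drawer above 0.06 m and x of ring1_center in the frame of drawer_floor between -0.09 and 0.09 m and y of ring1_center in the frame of drawer_floor between -0.147 and 0.147 m and z of ring1_center in the frame of drawer_floor between 0 and 0.045 m and x of ring2_center in the frame of drawer_floor between -0.09 and 0.09 m and y of ring2_center in the frame of drawer_floor between -0.147 and 0.147 m and z of ring2_center in the frame of drawer_floor between 0 and 0.045 m and x of ring3_center in the frame of drawer_floor between -0.09 and 0.09 m and y of ring3_center in the frame of drawer_floor between -0.147 and 0.147 m and z of ring3_center in the frame of drawer_floor between 0 and 0.045 m and x of pacifier_center in the frame of drawer_floor between -0.09 and 0.09 m and y of pacifier_center in the frame of drawer_floor between -0.147 and 0.147 m and z of pacifier_center in the frame of drawer_floor between 0 and 0.045 m and x of cap_center in the frame of drawer_floor between -0.09 and 0.09 m and y of cap_center in the frame of drawer_floor between -0.147 and 0.147 m and z of cap_center in the frame of drawer_floor between 0 and 0.045 m and linear speed of each of ring1, ring2, ring3, pacifier, cap below 0.03 m/s and contact force between the fingers and ring1 below 0.1 N and contact force between the fingers and ring2 below 0.1 N and contact force between the fingers and ring3 below 0.1 N and contact force between the fingers and pacifier below 0.1 N and contact force between the fingers and cap below 0.1 N), for 0.2 s.
3. the drawer is pushed home with them inside (value of joint drawer below 0.006 m and x of ring1_center in the frame of drawer_floor between -0.09 and 0.09 m and y of ring1_center in the frame of drawer_floor between -0.147 and 0.147 m and z of ring1_center in the frame of drawer_floor between 0 and 0.045 m and x of ring2_center in the frame of drawer_floor between -0.09 and 0.09 m and y of ring2_center in the frame of drawer_floor between -0.147 and 0.147 m and z of ring2_center in the frame of drawer_floor between 0 and 0.045 m and x of ring3_center in the frame of drawer_floor between -0.09 and 0.09 m and y of ring3_center in the frame of drawer_floor between -0.147 and 0.147 m and z of ring3_center in the frame of drawer_floor between 0 and 0.045 m and x of pacifier_center in the frame of drawer_floor between -0.09 and 0.09 m and y of pacifier_center in the frame of drawer_floor between -0.147 and 0.147 m and z of pacifier_center in the frame of drawer_floor between 0 and 0.045 m and x of cap_center in the frame of drawer_floor between -0.09 and 0.09 m and y of cap_center in the frame of drawer_floor between -0.147 and 0.147 m and z of cap_center in the frame of drawer_floor between 0 and 0.045 m), for 0.2 s.
4. the dial is pushed in while still before its safety stop (value of joint dial_press above 0.004 m and value of joint dial below 0.6 rad and value of joint drawer below 0.006 m), for 0.05 s.
5. the dial is turned past the stop, as far as it goes (value of joint dial above 1.25 rad), for 0.1 s.
At the end, for the whole second after the job is handed in: The drawer is home (within 6 mm) with every present ring, the pacifier and the cap at rest inside it (their centres within its walls and less than 45 mm above its floor), the dial stands at more than 1.25 rad of its 1.4 and has sprung back out (within 2 mm) (all of step 3 and value of joint dial above 1.25 rad and value of joint dial_press below 0.002 m and linear speed of each of ring1, ring2, ring3, pacifier, cap below 0.03 m/s); the robot touches nothing.
It fails at once if the glass bottle is knocked over or shifted by more than 5 cm (distance of glass_bottle from where it was at the start of the episode above 0.05 m or angle between glass_bottle's own z axis and vertical above 0.5 rad).
It fails at once if another bystander is shifted by more than 6 cm or knocked over (distance of any of lidded_box, cup, soap, spoon, tin, bowl from where it was at the start of the episode above 0.06 m or angle between any of lidded_box, cup, soap, tin, bowl's own z axis and vertical above 0.6 rad).
Of ring1, ring2, ring3, pacifier, cap only 3 to 5 are there at a start; the rules pass over those that are not, and their reading is None.
At some moment in a run one of ring1, ring2, ring3, pacifier, cap may be knocked a few centimetres aside while the robot is not near it.
Once in a run the grip may slacken for a moment while it holds something.
It also fails if it takes over 210 s, if anything falls off the work surface, if the arm or the gripper's body presses on something with over 40 N, if the wrist force passes 120 N, or if a joint passes its speed limit or range.

## Robot

A 7-joint arm with a two-finger parallel gripper is mounted at the origin on the work surface. World frame = base frame: x ahead of the robot, y to its left, z up, the work surface at z = 0. Lengths are in m, angles in rad, forces in N, time in s.
With the tool pointing down it reaches from about 0.425 to 0.875 m from the base axis. Payload 4.7 kg.
Tool frame: the origin (TCP) lies on the centre line of the jaws, within the pads' length; the fingertips stand 14 mm ahead of it and the grasp point (between the pads) lies 5 mm behind it; z points along the fingers, y is the line along which they close (so a half turn about z gives the same grasp; the last joint's range is limited). The gripper opens to 87 mm and grips with 3 to 60 N. Pads are 19 mm wide; open, the fingers measure 117 mm over their backs; the gripper's body (75 mm by 190 mm) begins 51 mm behind the grasp point.
Start: joints at [1.222, 0.321, -0.07, 1.45, 0.023, 1.371, -0.057], TCP at [0.231, -0.608, 0.237] pointing down, gripper open.
Joint ranges: [-2.86, 2.86], [-0.3, 2.09], [-1.38, 1.24], [0.06, 2.45], [-1.56, 4.7], [0.09, 2.05], [-2.69, 2.69]. Speed limits (rad/s): [2.57, 2.57, 3.14, 3.14, 3.14, 3.14, 3.14].

## Interface

Orientations are given as a unit quaternion [x, y, z, w].
In Python, from plant import robot gives the robot as it stands. The module is installed in compiled form; this text tells all that it offers.
- The arm moves only by the tool apply_moves, never from a script. Its argument "moves" is a list of rows, each a list of 7 numbers: the shift along the tool's x, y, z in m, then the turn, a rotation vector about the tool's x, y, z in degrees, then the opening in per cent of the stroke, from 0 (shut) to 100 (fully open). A call has 1 to 20 rows; each row is the pose to reach, as a shift and turn from the pose commanded when the call began, along the tool's axes at that moment; what a row does not reach only later rows make up. A row lasts 1/8 s, in which the tool goes at most 62.5 mm and 10.7 degrees, less where a joint would pass 70% of its speed; a pose out of reach is approached as far as the arm can. A call with a gripper value outside its range is refused whole. The fingers move at their own pace and stop on an object; the grip force is fixed at half the most. Time passes only in rows, so rows that repeat a pose let the fingers close. It gives the time, the measured TCP pose, the force, the opening and the grip force at its end, in the units of the state.
- robot.get_obs(): the state, without advancing time (a new reading comes with each control period).
- robot.snapshot(name): name is "scene" or "side" or "wrist"; returns a dict with "pixels" (384x512x3 uint8, blue, green, red), "vfov" (degrees; the focal length in pixels is half the picture's height over the tangent of half this angle, whatever the lens; pixels are square), "cx", "cy" (the principal point, pixels), "eye" and "rotation" of the camera in the world. Camera axes: x right, y up, looking along -z (the intrinsics and any distortion apply to the point x, -y, -z); pixel columns grow to the right and rows downward; lengths in m; the calibration is good to about 2 mm. A picture is of the moment at which its call begins. There is no depth.
- robot.hand_in(): hands the job in; it is judged then, once.
The state is a dict: "t": time; "qpos": joint angles; "qvel": joint speeds; "joint_efforts": joint torques, N m; "tcp_pos": TCP position; "tool_rot": TCP orientation; "force": force on the tool from outside, world axes, zero at the start; "torque": the same for the moment, N m; "gripper_width": finger opening in m; "finger_force": force on a finger pad.
Only numpy, scipy, OpenCV 4.12 (cv2) and the standard library are available. Lean on these libraries where they do the work, as an engineer would, in place of code of your own. Each camera call takes 0.05 s, during which the arm holds its last target. There are 200 camera calls.

## Working session

There is one attempt and no reset: what is moved stays moved. The work goes in short steps, Python scripts to look and compute and a tool call to move; the robot and the scene stay as the last step left them, time stands still between calls to the robot, and variables do not carry over. Pictures are saved under pics/ and viewed, at most 15 in all, crops included, and the job is handed in when it is done.

Besides the shell and the picture viewer there is one more tool, called as name([rows], argument=value, ...), one row to a line, values as JSON. apply_moves: Moves the arm, as the interface text tells. Its arguments: {"type":"object","properties":{"moves":{"type":"array","items":{"type":"array","items":{"type":"number"}}}},"required":["moves"]}

```bash
mkdir -p pics; cat > h.py <<'E'
import numpy as np, cv2
from plant import robot
from scipy.spatial.transform import Rotation as R
def rot(s):
    r=np.array(s["rotation"],float)
    return r if r.shape==(3,3) else R.from_quat(r).as_matrix()
def snap(n,f=None):
    s=robot.snapshot(n)
    if f: cv2.imwrite(f"pics/{f}.png",s["pixels"])
    return s
def foc(s): return 192/np.tan(np.radians(s["vfov"])/2)
def pix2w(s,u,v,z):
    f=foc(s); d=rot(s)@np.array([(u-s["cx"])/f,-(v-s["cy"])/f,-1]); e=np.array(s["eye"])
    return e+d*(z-e[2])/d[2]
def w2pix(s,p):
    f=foc(s); c=rot(s).T@(np.array(p)-s["eye"]); return s["cx"]+f*c[0]/-c[2], s["cy"]-f*c[1]/-c[2]
def delta(p):
    "tool-axis shift from present tcp to world point p"
    o=robot.get_obs(); return R.from_quat(o["tool_rot"]).inv().apply(np.array(p)-o["tcp_pos"])
E
python3 - <<'E'
from h import *
for n in("scene","side","wrist"):
    s=snap(n,n+"0"); print({k:v for k,v in s.items() if k!="pixels"})
    if n!="wrist": 
        cv2.imwrite(f"pics/{n}0.png",cv2.resize(s["pixels"],(800,600),interpolation=cv2.INTER_CUBIC))
o=robot.get_obs();print(o); print(R.from_quat(o["tool_rot"]).as_matrix().round(3))
E
```

```text
{'vfov': 43.231060167367616, 'cx': 256.05420972361475, 'cy': 187.81067676638332, 'eye': array([ 1.30699171, -0.73655023,  0.97216732]), 'rotation': array([0.40126188, 0.16391072, 0.353685  , 0.82887218])}
{'vfov': 55.71171517187296, 'cx': 257.7112299450429, 'cy': 192.0495202933153, 'eye': array([ 0.18929687, -0.76371938,  0.95438039]), 'rotation': array([ 0.37107263, -0.07091204, -0.1972017 ,  0.90464804])}
{'vfov': 70.11937680352095, 'cx': 250.90029559180073, 'cy': 189.15608987363467, 'eye': array([ 0.296007  , -0.58482307,  0.3829555 ]), 'rotation': array([-0.10535208,  0.07361993, -0.56307585,  0.81634958])}
{'t': 0.15, 'qpos': array([ 1.22207429,  0.32165925, -0.07010225,  1.45140925,  0.02258504,
        1.37079445, -0.05690197]), 'qvel': array([ 9.03691769e-04, -3.53829295e-03, -3.57177728e-06, -5.02411722e-03,
        6.57805392e-05,  2.97098147e-04,  1.38507130e-03]), 'joint_efforts': array([ 8.61896260e-04, -4.91791534e+01, -4.04206887e-01, -3.12878752e+01,
       -6.39679749e-02,  4.04299179e-02,  9.34512968e-05]), 'tcp_pos': array([ 0.23052336, -0.60731709,  0.23570137]), 'tool_rot': array([ 9.83586550e-01,  1.80435443e-01, -1.66451210e-04, -7.22809958e-04]), 'force': array([ 0.04311782,  0.68198464, -0.00625592]), 'torque': array([ 0.06326343,  0.00801716, -0.03672079]), 'finger_force': 0.0, 'gripper_width': 0.08689314792593132}
[[ 0.935  0.355 -0.001]
 [ 0.355 -0.935  0.001]
 [-0.    -0.001 -1.   ]]
```

View pics/scene0.png

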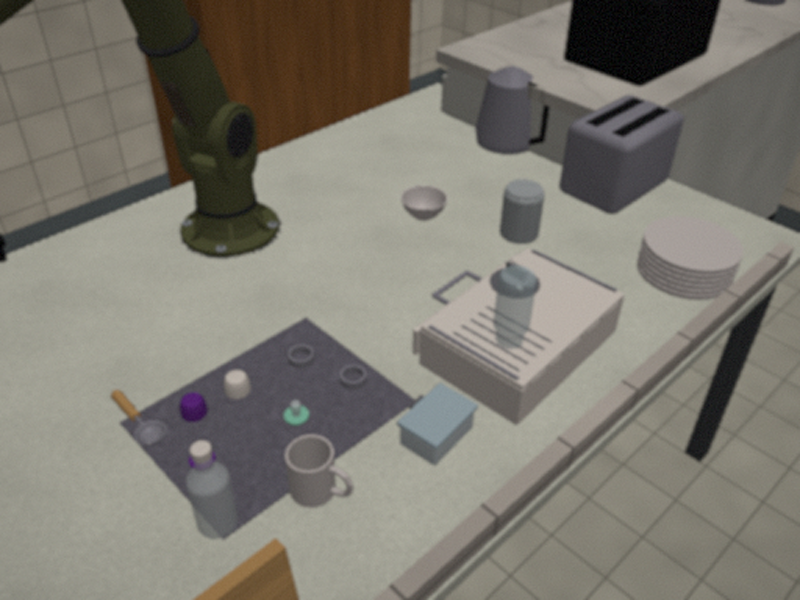

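View pics/side0.png

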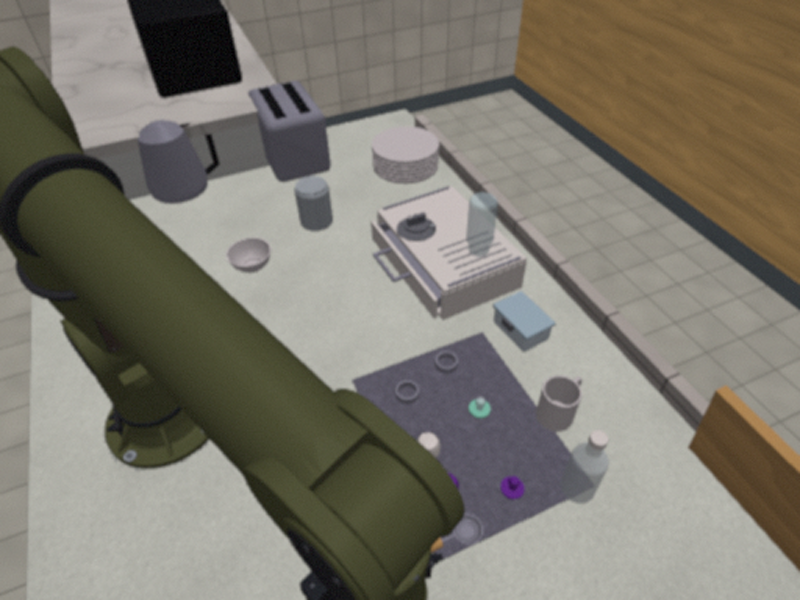

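Scene picture (800x600 scale): rings at (301,353) and (353,375), mint pacifier (296,413), white cap (237,384). Look-alikes are the purple cap (193,406) and the purple pacifier (side view, 513,487). The soap's white top at (201,452) and the bowl are also white. The dryer's front faces the robot, with the handle at (460,285). I'll check this in one close crop.

```bash
python3 - <<'E'
from h import *
a=cv2.imread("pics/scene0.png");b=cv2.imread("pics/side0.png")
# native coords crops
s=snap("scene")["pixels"];t=snap("side")["pixels"]
A=cv2.resize(s[155:275,255:405],(400,320),interpolation=cv2.INTER_CUBIC) # x2.667
B=cv2.resize(t[110:215,225:345],(400,350),interpolation=cv2.INTER_CUBIC) # x3.333
C=cv2.resize(s[205:300,105:255],(400,253),interpolation=cv2.INTER_CUBIC)
im=np.zeros((600,800,3),np.uint8)
im[:320,:400]=A; im[:350,400:]=B; im[347:600,:400]=C
im[350:600,400:]=cv2.resize(t[205:325,225:385],(400,300),interpolation=cv2.INTER_CUBIC)[:250] # x2.5
cv2.imwrite("pics/c1.png",im)
E
```

```text
(no output)
```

View pics/c1.png

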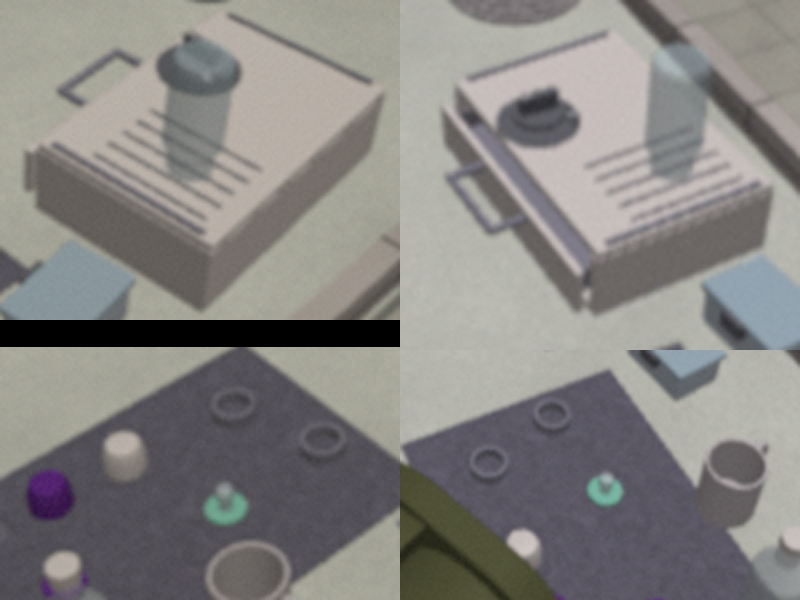

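```bash
cat >> h.py <<'E'
def est():
    pass
E
python3 - <<'E'
from h import *
from scipy.optimize import least_squares
s=snap("scene");t=snap("side")
A=lambda x,y:(255+x/2.667,155+y/2.667)
B=lambda x,y:(225+(x-400)/3.333,110+y/3.333)
C=lambda x,y:(105+x/2.667,205+(y-347)/2.663)
D=lambda x,y:(225+(x-400)/2.5,205+(y-350)/2.5)
for n,c,z in [("r1",C(233,406),.011),("r2",C(323,441),.011),("pac",C(226,508),.014),("cap",C(125,455),.018),("purple cap",C(50,495),.018),("cup",C(248,574),.085),("soap",(201/1.5625,452/1.5625),.16)]:
    print(n,pix2w(s,*c,z).round(3))
for n,c,z in [("r1",D(489,462),.011),("r2",D(552,415),.011),("pac",D(605,490),.014),("cap",D(524,547),.018),("cup",D(736,465),.085),("bowl",(249/1.5625,250/1.5625),.04),("purple pac",(513/1.5625,488/1.5625),.014)]:
    print(n,pix2w(t,*c,z).round(3))
print("corn scene",[pix2w(s,*A(*c),.095)[:2].round(3) for c in[(35,150),(222,14),(383,92),(212,245)]])
print("corn side",[pix2w(t,*B(*c),.095)[:2].round(3) for c in[(457,88),(610,33),(770,188),(598,250)]])
print("dial side",pix2w(t,*B(538,100),.123).round(3), "scene",pix2w(s,*A(200,52),.123).round(3))
print("bottle top side",pix2w(t,*B(680,60),.237),"foot",pix2w(t,*B(675,165),.095))
print("handle side",[pix2w(t,*B(*c),.06)[:2].round(3) for c in[(450,178),(492,230)]],[pix2w(s,*A(*c),.06)[:2].round(3) for c in[(118,53),(62,92)]])
E
```

```text
r1 [ 0.456 -0.151  0.011]
r2 [ 0.563 -0.115  0.011]
pac [ 0.57  -0.249  0.014]
cap [ 0.444 -0.281  0.018]
purple cap [ 0.439 -0.366  0.018]
cup [ 0.698 -0.318  0.085]
soap [ 0.646 -0.458  0.16 ]
r1 [ 0.456 -0.15   0.011]
r2 [ 0.562 -0.117  0.011]
pac [ 0.566 -0.249  0.014]
cap [ 0.441 -0.28   0.018]
cup [ 0.691 -0.321  0.085]
bowl [0.266 0.381 0.04 ]
purple pac [ 0.537 -0.417  0.014]
corn scene [array([ 0.623, -0.012]), array([0.603, 0.319]), array([0.816, 0.331]), array([0.833, 0.013])]
corn side [array([0.589, 0.313]), array([0.801, 0.335]), array([0.822, 0.008]), array([0.615, 0.002])]
dial side [0.649 0.218 0.123] scene [0.654 0.211 0.123]
bottle top side [0.74148266 0.08150646 0.237     ] foot [0.74997254 0.08365378 0.095     ]
handle side [array([0.534, 0.206]), array([0.543, 0.109])] [array([0.541, 0.209]), array([0.547, 0.109])]
```

The crop confirms the choice: 2 rings, the mint pacifier and the white cap, and the two views agree within 5 mm. The dryer is at about (0.709, 0.163) with yaw 0.07, and its drawer is slightly open. Next I go above the handle.

```bash
python3 - <<'E'
from h import *
print(delta([.543,.133,.17]).round(3))
E
```

```text
[ 0.555 -0.582  0.066]
```

apply_moves([
  [0.04,-0.042,0.0,0,0,-5,100],
  [0.555,-0.582,0.066,0,0,-73,60],
  [0.555,-0.582,0.066,0,0,-73,30],
  [0.555,-0.582,0.066,0,0,-73,30],
  [0.555,-0.582,0.066,0,0,-73,30],
  [0.555,-0.582,0.066,0,0,-73,30],
  [0.555,-0.582,0.066,0,0,-73,30],
  [0.555,-0.582,0.066,0,0,-73,30],
  [0.555,-0.582,0.066,0,0,-73,30],
  [0.555,-0.582,0.066,0,0,-73,30],
  [0.555,-0.582,0.066,0,0,-73,30],
  [0.555,-0.582,0.066,0,0,-73,30],
  [0.555,-0.582,0.066,0,0,-73,30],
  [0.555,-0.582,0.066,0,0,-73,30],
  [0.555,-0.582,0.066,0,0,-73,30],
  [0.555,-0.582,0.066,0,0,-73,30],
  [0.555,-0.582,0.066,0,0,-73,30],
])

```text
t: 2.48
tcp_pos: [0.5431, 0.1316, 0.1708]
tool_rot: [0.684, 0.729, -0.0, 0.001]
force: [1.1, -0.2, -0.5]
gripper_width: 0.026
finger_force: 0.0
```

```bash
python3 - <<'E'
from h import *
s=snap("wrist","w1"); o=robot.get_obs(); print(o["qpos"].round(2)); print(R.from_quat(o["tool_rot"]).as_matrix().round(3))
print(s["eye"]-o["tcp_pos"], [w2pix(s,p) for p in ([.541,.158,.06],[.593,.316,.095],[.617,-.008,.095],[.651,.215,.123])])
E
```

```text
[ 0.44  0.26 -0.83  1.74  0.2   1.22 -0.38]
[[-0.064  0.998  0.001]
 [ 0.998  0.064 -0.001]
 [-0.001  0.001 -1.   ]]
[-0.0039663   0.06719287  0.14727053] [(np.float64(249.90689988612223), np.float64(161.46318588881797)), (np.float64(340.3035645471851), np.float64(-54.915370338981774)), (np.float64(316.1316938501724), np.float64(338.5791018593802)), (np.float64(415.95893615431544), np.float64(103.42898197004232))]
```

View pics/w1.png

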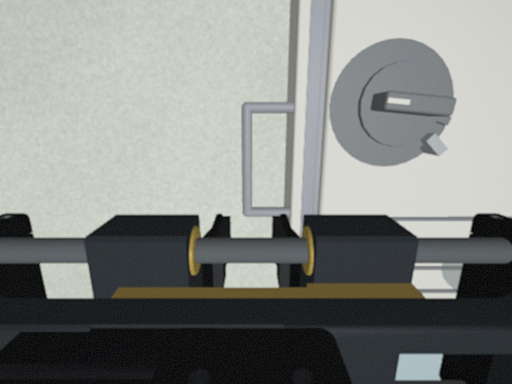

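```bash
python3 - <<'E'
from h import *
s=snap("wrist")
for n,u,v,z in [("b1",247,109,.06),("b2",245,209,.06),("panel top",297,60,.071),("panel top",293,180,.071),("dial bar a",378,102,.135),("dial bar b",454,103,.135),("skirt",391.5,102,.111),("lug",436,146,.115),("topedge",321,40,.095),("topedge",316,170,.095)]: print(n,pix2w(s,u,v,z).round(4))
E
```

```text
b1 [0.5353 0.2059 0.06  ]
b2 [0.5391 0.1104 0.06  ]
panel top [0.5746 0.2473 0.071 ]
panel top [0.5818 0.1453 0.071 ]
dial bar a [0.6197 0.2137 0.135 ]
dial bar b [0.6683 0.2162 0.135 ]
skirt [0.64   0.2162 0.111 ]
lug [0.6769 0.1873 0.115 ]
topedge [0.5874 0.2573 0.095 ]
topedge [0.5958 0.1603 0.095 ]
```

apply_moves([
  [0.0,-0.0045,0.05,0,0,0,30],
  [0.0,-0.0045,0.08,0,0,0,30],
  [0.0,-0.0045,0.111,0,0,0,30],
  [0.0,-0.0045,0.111,0,0,0,30],
  [0.0,-0.0045,0.111,0,0,0,0],
  [0.0,-0.0045,0.111,0,0,0,0],
  [0.0,-0.0045,0.111,0,0,0,0],
  [0.0,-0.0045,0.111,0,0,0,0],
  [0.0,-0.02,0.111,0,0,0,0],
  [0.0,-0.04,0.111,0,0,0,0],
  [0.0,-0.06,0.111,0,0,0,0],
  [0.0,-0.08,0.111,0,0,0,0],
  [0.0,-0.09,0.111,0,0,0,0],
  [0.0,-0.09,0.111,0,0,0,0],
])

```text
t: 4.32
tcp_pos: [0.4528, 0.1276, 0.0609]
tool_rot: [0.683, 0.73, 0.0, 0.001]
force: [-1.1, 0.0, 9.9]
gripper_width: 0.009
finger_force: 30.0
```

apply_moves([
  [0,-0.005,0,0,0,0,0],
  [0,-0.01,0,0,0,0,0],
  [0,-0.01,0,0,0,0,0],
])

```text
t: 4.7
tcp_pos: [0.4436, 0.1271, 0.0609]
tool_rot: [0.683, 0.73, 0.001, 0.001]
force: [-0.2, -0.1, 10.1]
gripper_width: 0.0086
finger_force: 30.0
```

apply_moves([
  [0,-0.005,0,0,0,0,0],
  [0,-0.01,0,0,0,0,0],
  [0,-0.015,0,0,0,0,0],
  [0,-0.015,0,0,0,0,0],
])

```text
t: 5.2
tcp_pos: [0.4305, 0.1262, 0.0609]
tool_rot: [0.683, 0.73, 0.003, 0.002]
force: [5.7, 0.8, 4.0]
gripper_width: 0.0087
finger_force: 30.0
```

apply_moves([
  [0,-0.006,0,0,0,0,0],
  [0,-0.006,0,0,0,0,0],
  [0,-0.006,0,0,0,0,0],
])

```text
t: 5.58
tcp_pos: [0.4304, 0.1262, 0.0611]
tool_rot: [0.684, 0.73, 0.008, 0.006]
force: [24.1, 2.1, -19.7]
gripper_width: 0.0092
finger_force: 30.0
```

The drawer is at its stop (24 N back-force, no further travel). I release, lift and turn to the ring.

apply_moves([
  [0,0.006,0,0,0,0,0],
  [0,0.006,0,0,0,0,30],
  [0,0.006,0,0,0,0,30],
  [0,0.006,0,0,0,0,30],
  [0,0.006,-0.05,0,0,0,30],
  [0,0.006,-0.1,0,0,0,30],
  [-0.06,0.03,-0.1,0,0,-10,100],
  [-0.25,0.116,-0.1,0,0,-90,100],
  [-0.25,0.116,-0.1,0,0,-90,100],
  [-0.25,0.116,-0.1,0,0,-90,100],
  [-0.25,0.116,-0.1,0,0,-90,100],
  [-0.25,0.116,-0.1,0,0,-90,100],
  [-0.25,0.116,-0.1,0,0,-90,100],
  [-0.25,0.116,-0.1,0,0,-90,100],
  [-0.25,0.116,-0.1,0,0,-90,100],
  [-0.25,0.116,-0.1,0,0,-90,100],
  [-0.25,0.116,-0.1,0,0,-90,100],
])

```text
t: 7.7
tcp_pos: [0.5541, -0.1163, 0.1592]
tool_rot: [-0.032, 0.999, 0.0, -0.0]
force: [-0.2, 1.0, -0.2]
gripper_width: 0.0872
finger_force: 0.0
```

```bash
python3 - <<'E'
from h import *
s=snap("wrist"); c=snap("scene"); o=robot.get_obs(); print(o["tcp_pos"],o["qpos"].round(2)); print(R.from_quat(o["tool_rot"]).as_matrix().round(3))
im=np.zeros((600,800,3),np.uint8); im[:288,:384]=cv2.resize(s["pixels"],(384,288))
im[:288,384:784]=cv2.resize(c["pixels"][150:258,230:380],(400,288),interpolation=3)  #x2.667
im[290:590,:]=cv2.resize(c["pixels"][205:301,60:316],(800,300),interpolation=3)  #x3.125
cv2.imwrite("pics/c2.png",im)
E
```

```text
[ 0.55432946 -0.11632142  0.15942435] [ 0.85  0.29 -0.8   1.74  0.22  1.21  1.63]
[[-0.998 -0.065 -0.   ]
 [-0.065  0.998 -0.   ]
 [ 0.    -0.    -1.   ]]
```

View pics/c2.png

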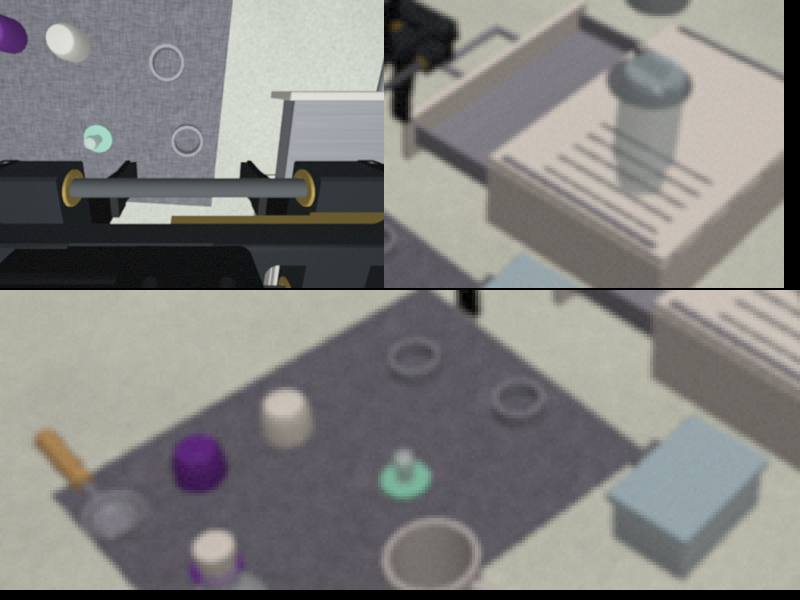

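```bash
cat > m.py <<'E'
from h import *
def ring(s,u,v,z=.012,r=26):pass
E
python3 - <<'E'
from h import *
s=snap("wrist")
for n,u,v,z in [("r2",249,187,.013),("r1",221.5,83,.013),("pac",130,185,.014),("capbase",96,55,.01),("captop",82,56,.036),("drawer panel back corner",384,129,.071)]: p=pix2w(s,u,v,z);print(n,p.round(4), delta([p[0],p[1],.018]).round(4))
E
```

```text
r2 [ 0.5605 -0.1201  0.013 ] [-0.0059 -0.0041  0.1415]
r1 [ 0.4544 -0.1546  0.013 ] [ 0.1023 -0.0316  0.1415]
pac [ 0.5665 -0.2512  0.014 ] [-0.0033 -0.1352  0.1415]
capbase [ 0.4361 -0.2804  0.01  ] [ 0.1287 -0.1559  0.1415]
captop [ 0.4421 -0.2794  0.036 ] [ 0.1227 -0.1552  0.1415]
drawer panel back corner [ 0.4879 -0.0104  0.071 ] [0.0593 0.1102 0.1415]
```

apply_moves([
  [-0.006,-0.004,0.05,0,0,0,100],
  [-0.006,-0.004,0.1,0,0,0,100],
  [-0.006,-0.004,0.142,0,0,0,100],
  [-0.006,-0.004,0.142,0,0,0,100],
  [-0.006,-0.004,0.142,0,0,0,40],
  [-0.006,-0.004,0.142,0,0,0,40],
  [-0.006,-0.004,0.142,0,0,0,40],
  [-0.006,-0.004,0.142,0,0,0,40],
  [-0.006,-0.004,0.1,0,0,0,40],
  [-0.006,-0.004,0.05,0,0,0,40],
  [-0.006,-0.004,0.0,0,0,0,40],
  [-0.006,-0.004,0.0,0,0,0,40],
])

```text
t: 9.35
tcp_pos: [0.5637, -0.1202, 0.1642]
tool_rot: [-0.033, 0.999, -0.002, 0.004]
force: [0.7, 0.8, -1.2]
gripper_width: 0.0351
finger_force: 0.0
```

```bash
cat >> h.py <<'E'
def P(xf,yf): return np.array([.572+.998*xf-.066*yf,.165+.066*xf+.998*yf])
E
python3 - <<'E'
from h import *
p=P(-.03,.1);print(p,delta([*p,.056]).round(4))
E
```

```text
[0.53546 0.26282] [0.0037 0.3845 0.1068]
```

```bash
python3 - <<'E'
from h import *
s=snap("wrist","w2");c=snap("scene")
im=np.zeros((384,800,3),np.uint8);im[:,:512]=s["pixels"];im[:288,512:]=cv2.resize(c["pixels"][205:301,160:256],(288,288),interpolation=3)
cv2.imwrite("pics/w2.png",im)
E
```

```text
(no output)
```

View pics/w2.png

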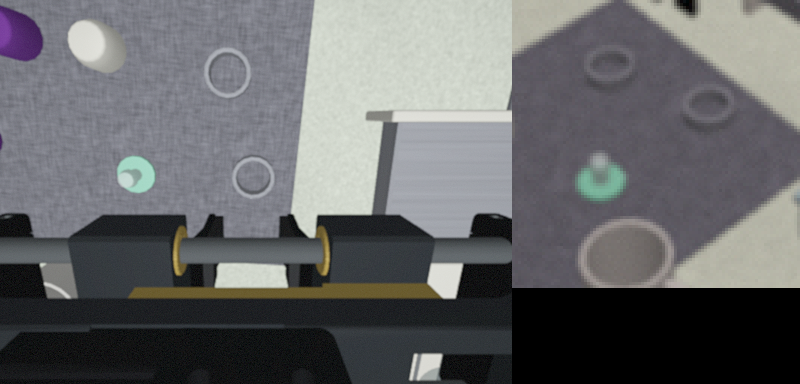

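```bash
python3 - <<'E'
from h import *
s=snap("wrist");o=robot.get_obs();print(o["tcp_pos"],s["eye"],rot(s).round(3))
print(pix2w(s,253,177,.013), "tip px",w2pix(s,o["tcp_pos"]-[0,0,.014]),"below",w2pix(s,[*o["tcp_pos"][:2],.013]))
c=snap("scene");t=snap("side")
print(pix2w(c,160+(709-512)/3,205+104/3,.011))
E
```

```text
[ 0.560042   -0.12014955  0.15872743] [ 0.49193675 -0.12661666  0.30714862] [[-0.066 -0.965 -0.255]
 [ 0.998 -0.064 -0.016]
 [-0.001 -0.255  0.967]]
[ 0.55549801 -0.12044144  0.013     ] tip px (np.float64(254.2677953628627), np.float64(227.82774778683773)) below (np.float64(252.98424620022806), np.float64(181.03716225209283))
[ 0.56021354 -0.11470286  0.011     ]
```

apply_moves([
  [0.003,0.0,0.04,0,0,0,100],
  [0.003,0.0,0.08,0,0,0,100],
  [0.003,0.0,0.11,0,0,0,100],
  [0.003,0.0,0.142,0,0,0,100],
  [0.003,0.0,0.142,0,0,0,100],
  [0.003,0.0,0.142,0,0,0,20],
  [0.003,0.0,0.142,0,0,0,20],
  [0.003,0.0,0.142,0,0,0,20],
  [0.003,0.0,0.142,0,0,0,20],
  [0.003,0.0,0.142,0,0,0,20],
  [0.003,0.0,0.142,0,0,0,20],
])

```text
t: 10.98
tcp_pos: [0.5577, -0.1203, 0.0176]
tool_rot: [-0.033, 0.999, -0.0, 0.0]
force: [0.2, 0.3, -0.1]
gripper_width: 0.0474
finger_force: 30.0
```

apply_moves([
  [0,0,-0.05,0,0,0,20],
  [0,0,-0.1,0,0,0,20],
  [0,0.03,-0.15,0,0,0,20],
  [-0.002,0.09,-0.15,0,0,0,20],
  [-0.003,0.15,-0.15,0,0,0,20],
  [-0.003,0.21,-0.15,0,0,0,20],
  [-0.003,0.27,-0.15,0,0,0,20],
  [-0.003,0.33,-0.15,0,0,0,20],
  [-0.003,0.374,-0.15,0,0,0,20],
  [-0.003,0.374,-0.15,0,0,0,20],
  [-0.003,0.374,-0.1,0,0,0,20],
])

```text
t: 12.35
tcp_pos: [0.539, 0.2547, 0.1204]
tool_rot: [-0.033, 0.999, 0.001, 0.004]
force: [0.3, -0.4, -1.0]
gripper_width: 0.0472
finger_force: 30.0
```

apply_moves([
  [0,0,0.04,0,0,0,20],
  [0,0,0.063,0,0,0,20],
  [0,0,0.063,0,0,0,20],
  [0,0,0.063,0,0,0,66],
  [0,0,0.063,0,0,0,66],
  [0,0,0.063,0,0,0,66],
  [0,0,0.03,0,0,0,66],
  [0,0,-0.03,0,0,0,66],
  [0.02,-0.06,-0.03,0,0,0,100],
  [0.04,-0.12,-0.03,0,0,0,100],
  [0.05,-0.18,-0.03,0,0,0,100],
  [0.07,-0.24,-0.03,0,0,0,100],
  [0.08,-0.3,-0.03,0,0,0,100],
  [0.1,-0.36,-0.03,0,0,0,100],
  [0.108,-0.4,-0.03,0,0,0,100],
  [0.108,-0.4,-0.03,0,0,0,100],
  [0.108,-0.4,-0.03,0,0,0,100],
])

```text
t: 14.48
tcp_pos: [0.455, -0.1522, 0.1478]
tool_rot: [-0.033, 0.999, 0.0, 0.0]
force: [-0.2, 0.0, 0.5]
gripper_width: 0.0871
finger_force: 0.0
```

```bash
python3 - <<'E'
from h import *
s=snap("wrist");c=snap("scene")
im=np.zeros((600,800,3),np.uint8);im[:384,:512]=s["pixels"];im[:216,512:812]=cv2.resize(c["pixels"][150:258,230:374],(288,216),interpolation=3) #x2
im[384:600,:400]=cv2.resize(c["pixels"][215:295,108:256],(400,216),interpolation=3)
cv2.imwrite("pics/w3.png",im);print(robot.get_obs()["tcp_pos"])
print(w2pix(s,[.455,-.153,.013]))
E
```

```text
[ 0.45519103 -0.15146129  0.14774286]
(np.float64(252.00067087929844), np.float64(184.18844268747594))
```

View pics/w3.png

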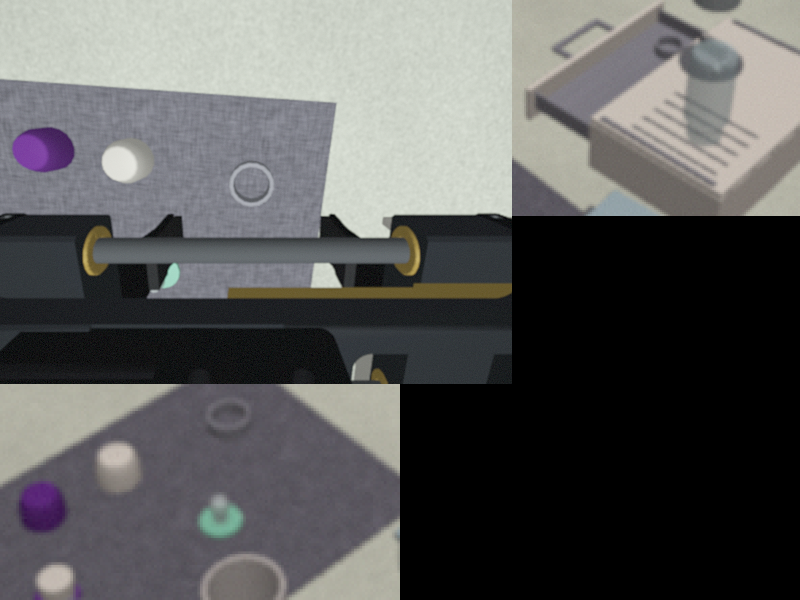

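apply_moves([
  [0.0,0.0,0.04,0,0,0,100],
  [0.0,0.0,0.08,0,0,0,100],
  [0.0,0.0,0.11,0,0,0,100],
  [0.0,0.0,0.13,0,0,0,100],
  [0.0,0.0,0.13,0,0,0,20],
  [0.0,0.0,0.13,0,0,0,20],
  [0.0,0.0,0.13,0,0,0,20],
  [0.0,0.0,0.13,0,0,0,20],
  [0.0,0.0,0.13,0,0,0,20],
  [0.0,0.0,0.13,0,0,0,20],
  [0,0,0.08,0,0,0,20],
  [0,0,0.03,0,0,0,20],
  [0,0,0.0,0,0,0,20],
])

```text
t: 16.2
tcp_pos: [0.4555, -0.1533, 0.1498]
tool_rot: [-0.033, 0.999, -0.001, 0.001]
force: [0.2, 0.2, -0.1]
gripper_width: 0.0479
finger_force: 30.0
```

apply_moves([
  [-0.02,0.06,0.0,0,0,0,20],
  [-0.04,0.12,0.0,0,0,0,20],
  [-0.06,0.18,0.0,0,0,0,20],
  [-0.08,0.24,0.0,0,0,0,20],
  [-0.1,0.29,0.0,0,0,0,20],
  [-0.1075,0.327,0.0,0,0,0,20],
  [-0.1075,0.327,0.0,0,0,0,20],
  [-0.1075,0.327,0.03,0,0,0,20],
])

```text
t: 17.2
tcp_pos: [0.542, 0.1804, 0.1187]
tool_rot: [-0.033, 0.999, -0.0, 0.002]
force: [-1.0, -0.4, -0.9]
gripper_width: 0.0476
finger_force: 30.0
```

apply_moves([
  [0,0,0.04,0,0,0,20],
  [0,0,0.063,0,0,0,20],
  [0,0,0.063,0,0,0,20],
  [0,0,0.063,0,0,0,64],
  [0,0,0.063,0,0,0,64],
  [0,0,0.063,0,0,0,64],
  [0,0,0.03,0,0,0,64],
  [0,0,-0.03,0,0,0,64],
  [0.02,-0.06,-0.03,0,0,0,76],
  [0.04,-0.12,-0.03,0,0,0,76],
  [0.05,-0.18,-0.03,0,0,0,76],
  [0.07,-0.24,-0.03,0,0,0,76],
  [0.08,-0.3,-0.03,0,0,0,76],
  [0.1,-0.36,-0.03,0,0,0,76],
  [0.12,-0.42,-0.03,0,0,0,76],
  [0.129,-0.454,-0.03,0,0,0,76],
  [0.129,-0.454,-0.03,0,0,0,76],
  [0.129,-0.454,-0.03,0,0,0,76],
])

```text
t: 19.45
tcp_pos: [0.442, -0.2803, 0.1477]
tool_rot: [-0.033, 0.999, 0.0, 0.0]
force: [1.2, 0.0, 0.7]
gripper_width: 0.0662
finger_force: 0.0
```

```bash
python3 - <<'E'
from h import *
s=snap("wrist");c=snap("scene")
im=np.zeros((600,800,3),np.uint8);im[:384,:512]=s["pixels"];im[:216,512:812]=cv2.resize(c["pixels"][150:258,230:374],(288,216),interpolation=3) #x2
im[384:600,:400]=cv2.resize(c["pixels"][215:295,108:256],(400,216),interpolation=3)
cv2.imwrite("pics/w4.png",im);print(robot.get_obs()["tcp_pos"])
print(w2pix(s,[.442,-.28,.036]),w2pix(s,[.442,-.28,.0]))
E
```

```text
[ 0.44232839 -0.27963531  0.1477503 ]
(np.float64(253.1905319814077), np.float64(189.81535185461124)) (np.float64(252.91998061815312), np.float64(181.44434529564666))
```

View pics/w4.png

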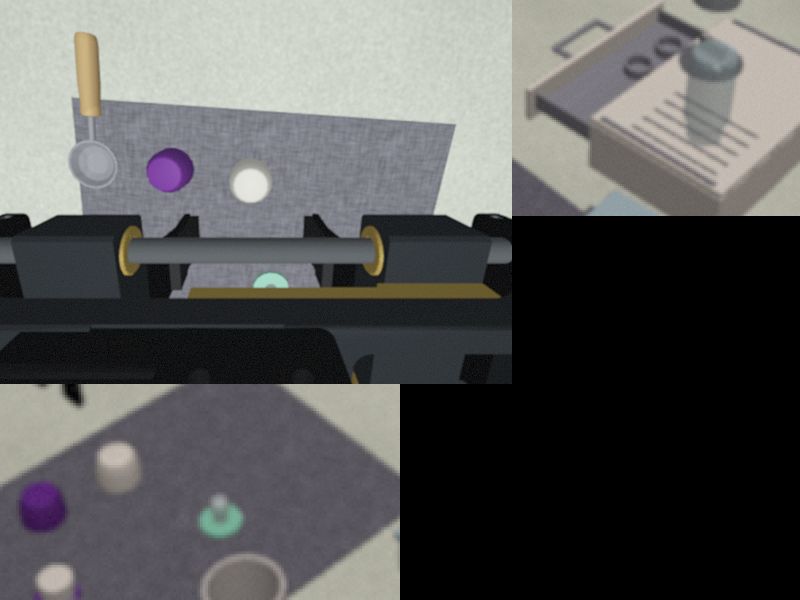

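apply_moves([
  [0.005,-0.003,0.04,0,0,0,76],
  [0.005,-0.003,0.08,0,0,0,76],
  [0.005,-0.003,0.11,0,0,0,76],
  [0.005,-0.003,0.131,0,0,0,76],
  [0.005,-0.003,0.131,0,0,0,76],
  [0.005,-0.003,0.131,0,0,0,20],
  [0.005,-0.003,0.131,0,0,0,20],
  [0.005,-0.003,0.131,0,0,0,20],
  [0.005,-0.003,0.131,0,0,0,20],
  [0.005,-0.003,0.131,0,0,0,20],
  [0.005,-0.003,0.1,0,0,0,20],
  [0.005,-0.003,0.04,0,0,0,20],
  [0.005,-0.003,0.0,0,0,0,20],
  [0.005,-0.003,0.0,0,0,0,20],
])

```text
t: 21.3
tcp_pos: [0.4388, -0.2861, 0.1508]
tool_rot: [-0.033, 0.999, -0.003, 0.002]
force: [-0.5, 0.3, -0.8]
gripper_width: 0.0441
finger_force: 30.0
```

apply_moves([
  [-0.02,0.06,0.0,0,0,0,20],
  [-0.04,0.12,0.0,0,0,0,20],
  [-0.06,0.18,0.0,0,0,0,20],
  [-0.08,0.24,0.0,0,0,0,20],
  [-0.1,0.3,0.0,0,0,0,20],
  [-0.114,0.35,0.0,0,0,0,20],
  [-0.114,0.381,0.0,0,0,0,20],
  [-0.114,0.381,0.0,0,0,0,20],
  [-0.114,0.381,0.03,0,0,0,20],
])

```text
t: 22.42
tcp_pos: [0.5268, 0.1025, 0.1178]
tool_rot: [-0.033, 0.999, -0.0, 0.001]
force: [-0.6, -0.0, -0.3]
gripper_width: 0.0439
finger_force: 30.0
```

apply_moves([
  [0,0,0.04,0,0,0,20],
  [0,0,0.0645,0,0,0,20],
  [0,0,0.0645,0,0,0,20],
  [0,0,0.0645,0,0,0,62],
  [0,0,0.0645,0,0,0,62],
  [0,0,0.0645,0,0,0,62],
  [0,0,0.03,0,0,0,62],
  [0,0,-0.03,0,0,0,62],
  [0,-0.06,-0.03,0,0,0,60],
  [0,-0.12,-0.03,0,0,0,60],
  [-0.01,-0.18,-0.03,0,0,0,60],
  [-0.01,-0.24,-0.03,0,0,0,60],
  [-0.018,-0.3,-0.03,0,0,0,60],
  [-0.018,-0.358,-0.03,0,0,0,60],
  [-0.018,-0.358,-0.03,0,0,0,60],
  [-0.018,-0.358,-0.03,0,0,0,60],
])

```text
t: 24.42
tcp_pos: [0.5659, -0.2536, 0.1463]
tool_rot: [-0.032, 0.999, 0.001, -0.001]
force: [1.0, 0.7, -0.5]
gripper_width: 0.0522
finger_force: 0.0
```

```bash
python3 - <<'E'
from h import *
s=snap("wrist");c=snap("scene")
im=np.zeros((600,800,3),np.uint8);im[:384,:512]=s["pixels"];im[:216,512:812]=cv2.resize(c["pixels"][150:258,230:374],(288,216),interpolation=3) #x2
im[384:600,:400]=cv2.resize(c["pixels"][215:295,108:256],(400,216),interpolation=3)
cv2.imwrite("pics/w5.png",im);print(robot.get_obs()["tcp_pos"])
print(w2pix(s,[.5665,-.2505,.043]),w2pix(s,[.5665,-.2505,.015]))
E
```

```text
[ 0.56669193 -0.25164098  0.14713814]
(np.float64(256.10724238229153), np.float64(193.15332506914203)) (np.float64(255.58776944561333), np.float64(186.0282061785287))
```

View pics/w5.png

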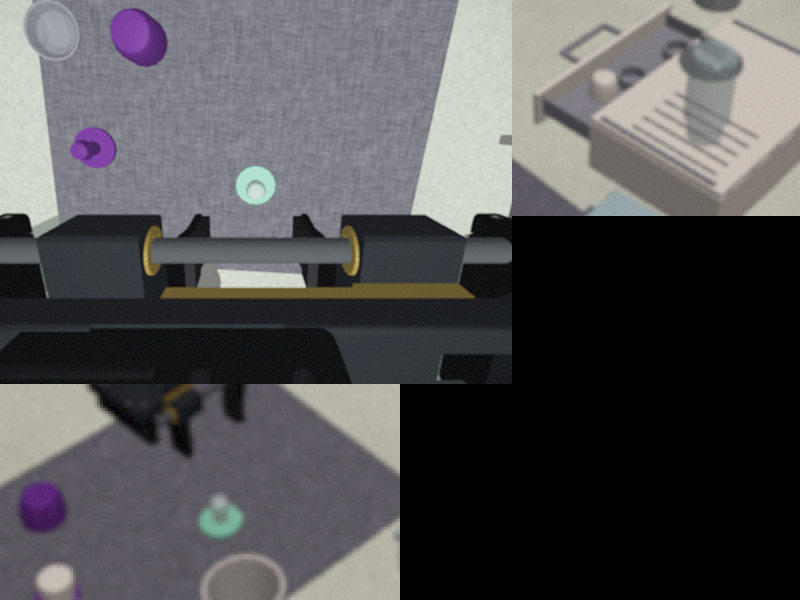

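The two rings and the cap are in the drawer. The pacifier shield is at (255,185), as predicted, so I grip its teat.

apply_moves([
  [0.0,0.001,0.04,0,0,0,60],
  [0.0,0.001,0.08,0,0,0,60],
  [0.0,0.001,0.1165,0,0,0,60],
  [0.0,0.001,0.1165,0,0,0,60],
  [0.0,0.001,0.1165,0,0,0,5],
  [0.0,0.001,0.1165,0,0,0,5],
  [0.0,0.001,0.1165,0,0,0,5],
  [0.0,0.001,0.1165,0,0,0,5],
  [0.0,0.001,0.1165,0,0,0,5],
  [0.0,0.001,0.06,0,0,0,5],
  [0.0,0.001,0.0,0,0,0,5],
  [0.0,0.001,0.0,0,0,0,5],
])

```text
t: 26.02
tcp_pos: [0.5704, -0.2525, 0.1531]
tool_rot: [-0.033, 0.999, -0.002, 0.004]
force: [-0.6, -0.2, 0.1]
gripper_width: 0.0152
finger_force: 30.0
```

apply_moves([
  [0,0.06,0.0,0,0,0,5],
  [-0.01,0.12,0.0,0,0,0,5],
  [-0.02,0.18,0.0,0,0,0,5],
  [-0.024,0.24,0.0,0,0,0,5],
  [-0.024,0.3,0.0,0,0,0,5],
  [-0.024,0.314,0.0,0,0,0,5],
  [-0.024,0.314,0.0,0,0,0,5],
  [-0.024,0.314,0.0,0,0,0,5],
])

```text
t: 27.02
tcp_pos: [0.5704, 0.0603, 0.1469]
tool_rot: [-0.031, 1.0, -0.001, -0.0]
force: [0.1, 0.2, -0.4]
gripper_width: 0.0151
finger_force: 30.0
```

```bash
python3 - <<'E'
from h import *
s=snap("wrist");c=snap("scene")
im=np.zeros((384,800,3),np.uint8);im[:,:512]=s["pixels"];im[:216,512:812]=cv2.resize(c["pixels"][150:258,230:374],(288,216),interpolation=3) #x2
cv2.imwrite("pics/w6.png",im);print(robot.get_obs()["tcp_pos"])
E
```

```text
[0.5704803  0.06042102 0.14706595]
```

View pics/w6.png

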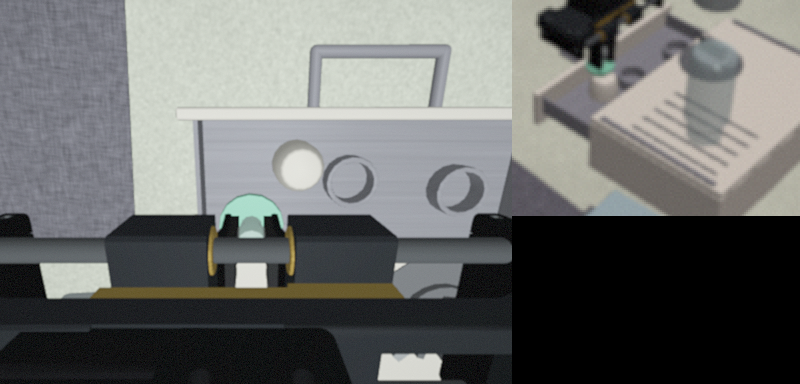

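```bash
python3 - <<'E'
from h import *
s=snap("wrist")
for n,u,v,z in [("wall",202,180,.06),("captop",297,168,.071),("capfoot",300,164,.036),("panel",350,113,.071),("r",350,181,.045),("r2",457,190,.045)]: print(n,pix2w(s,u,v,z).round(3))
E
```

```text
wall [0.558 0.014 0.06 ]
captop [0.54  0.095 0.071]
capfoot [0.542 0.103 0.036]
panel [0.494 0.132 0.071]
r [0.554 0.15  0.045]
r2 [0.556 0.252 0.045]
```

apply_moves([
  [-0.0045,-0.008,0.03,0,0,0,5],
  [-0.0045,-0.008,0.06,0,0,0,5],
  [-0.0045,-0.008,0.0795,0,0,0,5],
  [-0.0045,-0.008,0.0795,0,0,0,5],
  [-0.0045,-0.008,0.0795,0,0,0,30],
  [-0.0045,-0.008,0.0795,0,0,0,30],
  [-0.0045,-0.008,0.0795,0,0,0,30],
  [-0.0045,-0.008,0.03,0,0,0,30],
  [-0.0045,-0.008,-0.02,0,0,0,30],
  [0.03,0.03,-0.06,0,0,0,20],
  [0.06,0.06,-0.06,0,0,0,20],
  [0.06,0.06,-0.06,0,0,0,20],
])

```text
t: 28.68
tcp_pos: [0.5044, 0.1222, 0.2086]
tool_rot: [-0.036, 0.999, -0.001, 0.001]
force: [0.1, -0.2, -0.5]
gripper_width: 0.0181
finger_force: 0.0
```

```bash
python3 - <<'E'
from h import *
s=snap("wrist");c=snap("scene")
im=np.zeros((384,800,3),np.uint8);im[:,:512]=s["pixels"];im[:216,512:812]=cv2.resize(c["pixels"][150:258,230:374],(288,216),interpolation=3) #x2
im[216:384,512:800]=cv2.resize(c["pixels"][190:302,64:256],(288,168))
cv2.imwrite("pics/w7.png",im);o=robot.get_obs();print(o["tcp_pos"],o["qpos"].round(2))
E
```

```text
[0.50648481 0.11853953 0.20782628] [ 0.72  0.17 -1.09  1.78  0.16  1.28  1.23]
```

View pics/w7.png

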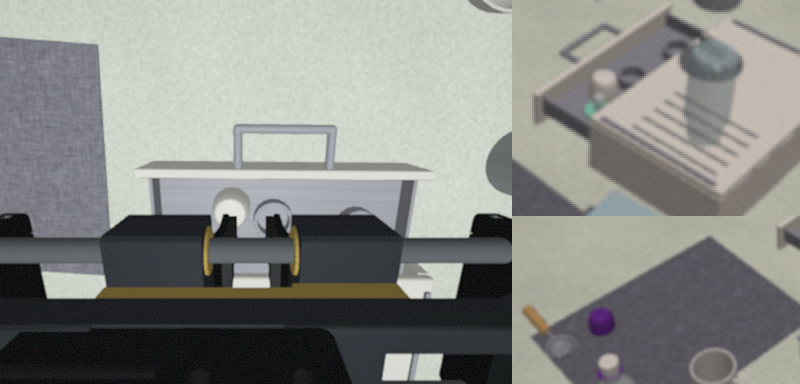

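```bash
python3 - <<'E'
from h import *
s=snap("wrist");a=pix2w(s,237,129,.06);b=pix2w(s,333,129,.06);print(a,b)
p=a+(b-a)*.25;print(p,delta([p[0],p[1],.16]).round(4))
E
```

```text
[0.45107284 0.09781011 0.06      ] [0.44432288 0.1987645  0.06      ]
[0.44938535 0.12304871 0.06      ] [0.057  0.0089 0.0475]
```

apply_moves([
  [0.02,0.003,0.0,0,0,10,30],
  [0.057,0.01,0.0,0,0,90,30],
  [0.057,0.01,0.0,0,0,90,30],
  [0.057,0.01,0.0,0,0,90,30],
  [0.057,0.01,0.0,0,0,90,30],
  [0.057,0.01,0.0,0,0,90,30],
  [0.057,0.01,0.0,0,0,90,30],
  [0.057,0.01,0.0,0,0,90,30],
  [0.057,0.01,0.0,0,0,90,30],
  [0.057,0.01,0.0,0,0,90,30],
  [0.057,0.01,0.047,0,0,90,30],
  [0.057,0.01,0.047,0,0,90,30],
  [0.057,0.01,0.047,0,0,90,30],
])

```text
t: 30.45
tcp_pos: [0.4494, 0.1253, 0.1615]
tool_rot: [0.683, 0.73, 0.0, -0.0]
force: [0.2, -0.5, -0.0]
gripper_width: 0.0262
finger_force: 0.0
```

```bash
python3 - <<'E'
from h import *
s=snap("wrist","w8");o=robot.get_obs();print(o["tcp_pos"],o["qpos"].round(2),R.from_quat(o["tool_rot"]).as_matrix().round(3))
E
```

```text
[0.44983352 0.12535673 0.16192916] [ 0.82  0.04 -1.15  1.96  0.04  1.17 -0.28] [[-0.066  0.998  0.002]
 [ 0.998  0.066  0.   ]
 [ 0.     0.002 -1.   ]]
```

View pics/w8.png

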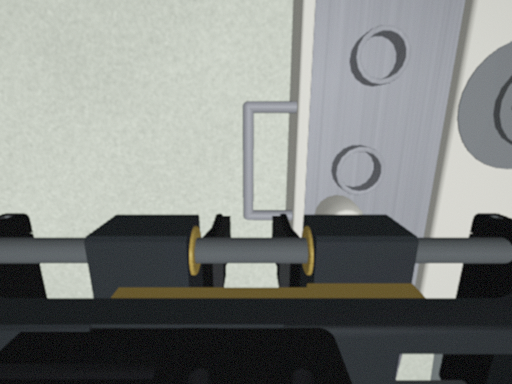

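apply_moves([
  [0,-0.004,0.04,0,0,0,30],
  [0,-0.004,0.08,0,0,0,30],
  [0,-0.004,0.1005,0,0,0,30],
  [0,-0.004,0.1005,0,0,0,30],
  [0,-0.004,0.1005,0,0,0,0],
  [0,-0.004,0.1005,0,0,0,0],
  [0,-0.004,0.1005,0,0,0,0],
  [0,0.004,0.1005,0,0,0,0],
  [0,0.014,0.1005,0,0,0,0],
  [0,0.024,0.1005,0,0,0,0],
  [0,0.034,0.1005,0,0,0,0],
  [0,0.044,0.1005,0,0,0,0],
  [0,0.054,0.1005,0,0,0,0],
  [0,0.064,0.1005,0,0,0,0],
  [0,0.074,0.1005,0,0,0,0],
  [0,0.084,0.1005,0,0,0,0],
  [0,0.09,0.1005,0,0,0,0],
  [0,0.09,0.1005,0,0,0,0],
])

```text
t: 32.75
tcp_pos: [0.5406, 0.1309, 0.0613]
tool_rot: [0.684, 0.73, 0.001, 0.001]
force: [1.2, -0.8, 4.7]
gripper_width: 0.0091
finger_force: 30.0
```

apply_moves([
  [0,0.005,0,0,0,0,0],
  [0,0.01,0,0,0,0,0],
  [0,0.01,0,0,0,0,0],
])

```text
t: 33.12
tcp_pos: [0.55, 0.1315, 0.0613]
tool_rot: [0.684, 0.73, 0.001, 0.001]
force: [0.4, 0.1, 6.3]
gripper_width: 0.0089
finger_force: 30.0
```

apply_moves([
  [0,0.004,0,0,0,0,0],
  [0,0.008,0,0,0,0,0],
  [0,0.008,0,0,0,0,0],
  [0,0.008,0,0,0,0,0],
])

```text
t: 33.62
tcp_pos: [0.5507, 0.1316, 0.061]
tool_rot: [0.683, 0.73, -0.006, -0.003]
force: [-18.3, -5.1, 24.2]
gripper_width: 0.0087
finger_force: 30.0
```

apply_moves([
  [0,-0.007,0,0,0,0,0],
  [0,-0.007,0,0,0,0,30],
  [0,-0.007,0,0,0,0,30],
  [0,-0.007,0,0,0,0,30],
  [0,-0.007,-0.05,0,0,0,30],
  [0,-0.007,-0.1,0,0,0,30],
  [0,-0.007,-0.14,0,0,0,34],
  [0.04,0.05,-0.14,0,0,-10,34],
  [0.078,0.091,-0.14,0,0,-90,34],
  [0.078,0.091,-0.14,0,0,-90,34],
  [0.078,0.091,-0.14,0,0,-90,34],
  [0.078,0.091,-0.14,0,0,-90,34],
  [0.078,0.091,-0.14,0,0,-90,34],
  [0.078,0.091,-0.14,0,0,-90,34],
  [0.078,0.091,-0.14,0,0,-90,34],
  [0.078,0.091,-0.14,0,0,-90,34],
  [0.078,0.091,-0.14,0,0,-90,34],
  [0.078,0.091,-0.14,0,0,-90,34],
])

```text
t: 35.88
tcp_pos: [0.6422, 0.216, 0.1997]
tool_rot: [-0.032, 0.999, -0.0, -0.0]
force: [-0.0, 0.1, 0.7]
gripper_width: 0.0291
finger_force: 0.0
```

```bash
python3 - <<'E'
from h import *
s=snap("wrist");c=snap("scene");t=snap("side");o=robot.get_obs();print(o["tcp_pos"],o["qpos"].round(2))
im=np.zeros((600,800,3),np.uint8);im[:384,:512]=s["pixels"];im[384:600,:400]=cv2.resize(c["pixels"][150:258,210:410],(400,216),interpolation=3)
im[384:600,400:]=cv2.resize(t["pixels"][110:218,180:380],(400,216),interpolation=3)
cv2.imwrite("pics/w9.png",im);print(pix2w(t,314/1.5625,215/1.5625,0),w2pix(s,[.643,.216,.135]))
E
```

```text
[0.64223329 0.21607465 0.19998741] [ 0.43  0.74 -1.27  1.39  0.7   1.5   0.84]
[ 4.68810494e-01  5.01061120e-01 -1.11022302e-16] (np.float64(253.2518326785698), np.float64(205.66009105853252))
```

View pics/w9.png

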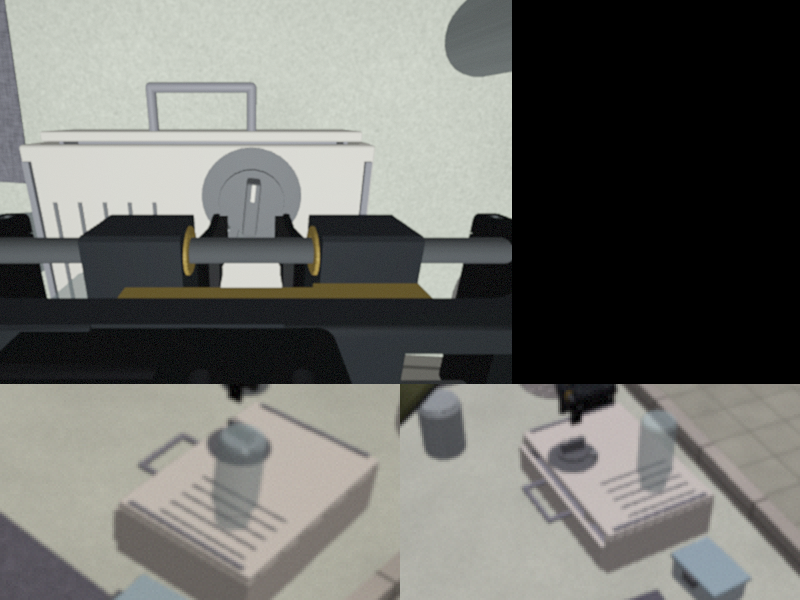

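```bash
python3 - <<'E'
from h import *
s=snap("wrist")
print([pix2w(s,u,v,.111).round(4) for u,v in [(251,148),(251,244),(203,196),(300,196),(251,196)]],pix2w(s,253,180,.135),pix2w(s,250,230,.135))
E
```

```text
[array([0.5992, 0.2113, 0.111 ]), array([0.6891, 0.2172, 0.111 ]), array([0.6449, 0.171 , 0.111 ]), array([0.6391, 0.2581, 0.111 ]), array([0.642 , 0.2141, 0.111 ])] [0.6217304  0.21438913 0.135     ] [0.66463095 0.21477682 0.135     ]
```

apply_moves([
  [-0.002,-0.0015,0.03,0,0,3,34],
  [-0.002,-0.0015,0.06,0,0,3,34],
  [-0.002,-0.0015,0.072,0,0,3,34],
  [-0.002,-0.0015,0.072,0,0,3,34],
  [-0.002,-0.0015,0.072,0,0,3,0],
  [-0.002,-0.0015,0.072,0,0,3,0],
  [-0.002,-0.0015,0.072,0,0,3,0],
  [-0.002,-0.0015,0.072,0,0,3,0],
])

```text
t: 37.08
tcp_pos: [0.6444, 0.2164, 0.1291]
tool_rot: [-0.007, 1.0, 0.001, 0.001]
force: [0.8, 3.4, 2.9]
gripper_width: 0.0121
finger_force: 30.0
```

apply_moves([
  [0,0.0015,0.003,0,0,0,0],
  [0,0.0015,0.006,0,0,0,0],
  [0,0.0015,0.009,0,0,0,0],
  [0,0.0015,0.01,0,0,0,0],
  [0,0.0015,0.01,0,0,0,0],
])

```text
t: 37.7
tcp_pos: [0.6445, 0.2165, 0.121]
tool_rot: [-0.007, 1.0, -0.0, 0.001]
force: [-4.5, -0.5, 16.2]
gripper_width: 0.0118
finger_force: 30.0
```

apply_moves([
  [0,0,0,0,0,8,0],
  [0,0,0,0,0,16,0],
  [0,0,0,0,0,24,0],
  [0,0,0,0,0,32,0],
  [0,0,0,0,0,40,0],
  [0,0,0,0,0,48,0],
  [0,0,0,0,0,56,0],
  [0,0,0,0,0,64,0],
  [0,0,0,0,0,72,0],
  [0,0,0,0,0,76,0],
  [0,0,0,0,0,76,0],
])

```text
t: 39.08
tcp_pos: [0.6463, 0.2189, 0.1211]
tool_rot: [0.61, 0.792, 0.004, 0.001]
force: [2.2, 4.0, 9.4]
gripper_width: 0.0117
finger_force: 30.0
```

```bash
python3 - <<'E'
from h import *
o=robot.get_obs();m=R.from_quat(o["tool_rot"]).as_matrix();print(o["torque"],o["force"],o["tcp_pos"],"tool x angle",np.degrees(np.arctan2(m[1,0],m[0,0])),m[2].round(3))
E
```

```text
[ 1.07067171 -0.471094   -0.03045184] [2.17923409 4.04097227 9.35571298] [0.64633692 0.21892792 0.12106935] tool x angle 104.79697715717815 [ 0.003  0.007 -1.   ]
```

apply_moves([
  [0,0,0,0,0,3,0],
  [0,0,0,0,0,4,0],
  [0,0,0,0,0,4,0],
  [0,0,-0.004,0,0,3,0],
  [0,0,-0.008,0,0,1,0],
  [0,0,-0.009,0,0,1,34],
  [0,0,-0.009,0,0,1,34],
  [0,0,-0.009,0,0,1,34],
  [0,0,-0.05,0,0,1,34],
  [0,0,-0.1,0,0,1,34],
  [-0.06,0,-0.14,0,0,1,34],
  [-0.06,-0.05,-0.14,0,0,1,34],
  [-0.06,-0.1,-0.14,0,0,1,34],
  [-0.06,-0.1,-0.14,0,0,1,34],
  [-0.06,-0.1,-0.14,0,0,1,34],
])

```text
t: 40.95
tcp_pos: [0.5635, 0.1319, 0.2581]
tool_rot: [0.618, 0.786, -0.0, 0.001]
force: [-0.1, -0.5, -0.7]
gripper_width: 0.0294
finger_force: 0.0
```

```bash
python3 - <<'E'
from h import *
s=snap("wrist");c=snap("scene");t=snap("side");o=robot.get_obs();print(o["tcp_pos"],o["force"])
im=np.zeros((600,800,3),np.uint8);im[:384,:512]=s["pixels"];im[384:600,:400]=cv2.resize(c["pixels"][150:258,210:410],(400,216),interpolation=3)
im[384:600,400:]=cv2.resize(t["pixels"][110:218,180:380],(400,216),interpolation=3)
im[:216,512:]=cv2.resize(c["pixels"],(288,216))
cv2.imwrite("pics/w10.png",im)
E
```

```text
[0.56381303 0.13312877 0.25802856] [-0.49417426  0.14555724  0.10506294]
```

View pics/w10.png

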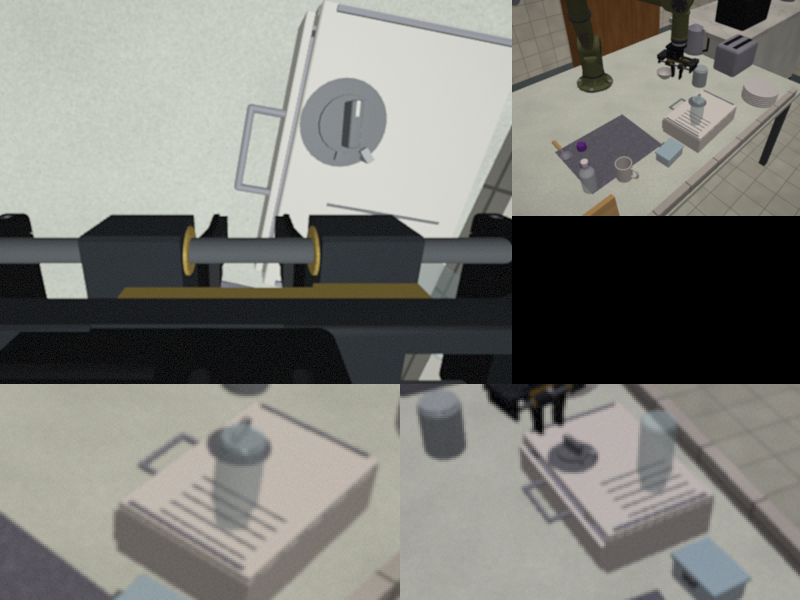

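```bash
python3 - <<'E'
from h import *
s=snap("wrist")
im=s["pixels"][70:180,290:400];cv2.imwrite("pics/w11.png",cv2.resize(im,(550,550),interpolation=3))
a=pix2w(s,357,99,.135);b=pix2w(s,348,145,.135);d=a-b;print(a,b,np.degrees(np.arctan2(d[1],d[0])))
E
```

```text
[0.64081247 0.23850793 0.135     ] [0.64658892 0.19571982 0.135     ] 97.68852338288401
```

View pics/w11.png

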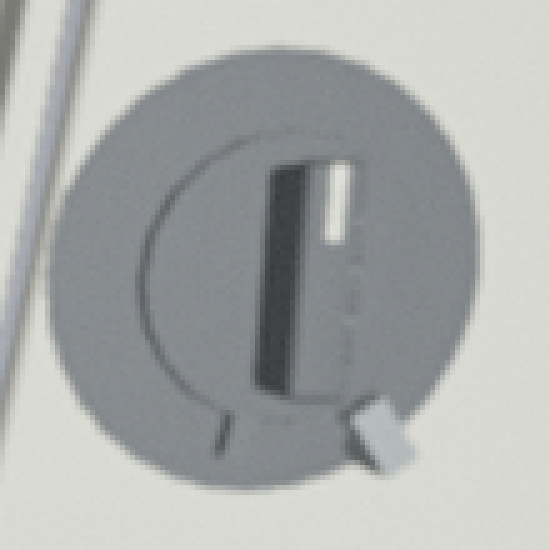

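The bar stands about 80° clockwise with the dial out, the drawer is home, and the arm is clear.

```bash
python3 -c "
from plant import robot
print(robot.hand_in())"
```

```text
the job is handed in; nothing more can be done
None
```

The job is handed in with no verdict returned: the two rings found on the counter, the pacifier and the cap went into the drawer, the drawer is pushed home, and the dial is at about 80° clockwise and looks sprung back out.

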